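# Lock the bonding carriage with the indexing clamp lever

## Robot

A 6-joint arm with a two-finger parallel gripper is mounted at the origin on the work surface. World frame = base frame: x ahead of the robot, y to its left, z up, the work surface at z = 0. Lengths are in mm, angles in rad, forces in N, time in s.
With the tool pointing down it reaches from about 350 to 975 mm from the base axis. Payload 7.1 kg.
Tool frame: the origin (TCP) lies between the finger pads; the fingertips stand 17 mm ahead of it and the grasp point (between the pads) lies 2 mm behind it (tip_reach is the y of the fingertips in the tool frame, in mm); y points along the fingers, x is the direction in which the jaws open and shut, and the axes are right-handed (so a half turn about y gives the same grasp; the last joint's range is limited). The gripper opens to 88 mm and grips with 3 to 60 N. Pads are 20 mm wide; open, the fingers measure 115 mm over their backs; the gripper's body (75 mm by 178 mm) begins 61 mm behind the grasp point.
Start: joints at [-1.269, 0.423, 1.63, -0, 1.089, -0.019], TCP at [197.096, -593.092, 239.675] pointing down, gripper open.
Joint ranges: [-3, 3], [-0.9, 2.11], [0.09, 2.58], [-1.31, 4.45], [0.11, 2.69], [-2.54, 2.54]. Speed limits (rad/s): [2.39, 2.39, 3.01, 3.14, 3.14, 3.14].

## Interface

Orientations are given as a rotation vector (axis times angle).
In Python, from workcell import get_obs, get_image, camera_model, close_job, silhouettes, tip_of, tip_reach gives the robot as it stands. The module is installed in compiled form; this text tells all that it offers.
- The arm moves only by the tool arm_command, never from a script. Its argument "targets" is a list of rows, each a list of 4 numbers: the shift along the tool's x, y, z in mm, then the turn about the tool's y in rad. A call has 1 to 20 rows; each row shifts and turns the commanded pose from where the row before left it, along the tool's axes as they then stand; what a row does not reach is not made up. A row lasts 1/12 s, in which the tool goes at most 41.7 mm and 7.16 degrees, less where a joint would pass 70% of its speed; a pose out of reach is approached as far as the arm can. A call is refused whole if a number of a shift passes 41.7 or a number of a turn 0.125, either way. A call with a gripper value outside its range is refused whole. "gripper" is the opening in per cent of the stroke, from 0 (shut) to 100 (fully open), set as the call begins (left out, the last holds). The fingers move at their own pace and stop on an object; the grip force is fixed at half the most. Time passes only in rows, so rows that do not move let the fingers close. It gives the time, the measured TCP pose, the force and the opening at its end, in the units of the state.
- get_obs(): the state, without advancing time (a new reading comes with each control period).
- get_image(name): name is "scene" or "top" or "wrist"; returns the picture (480x640x3 uint8, blue, green, red); there is no depth.
- camera_model(name): a dict with "mtx" (3x3 intrinsics, pixels), "dist" ([k1, k2, p1, p2, k3] as OpenCV has them; the pictures are not rectified), "position" and "orientation" of the camera in the world. Camera axes: x right, y up, looking along -z (the intrinsics and any distortion apply to the point x, -y, -z); pixel columns grow to the right and rows downward; lengths in mm; the calibration is good to about 2 mm. A picture is of the moment at which its call begins: read the wrist's pose just before it. camera_model takes no time and is no camera call; for the wrist camera it gives the pose at the moment of the call.
- close_job(): hands the job in, once; it reports no verdict.
Trained networks look in the newest picture that a camera, given by its name, has taken for a name from the list of things; names that differ only in an ending like _2 or _b are one class to them, and where a whole thing is asked for, a point or a joint stands for the part that bears it (a point fixed in the world has none). Each returns a list of dicts, best first, with "conf" (0 to 1); they miss things now and then, are a little off and sometimes report something else, mostly with a low value. They report only what shows in the picture. A call takes as long as a camera call.
- silhouettes(camera, thing): "pixels" (480x640 bool, what is visible of it) and "at" ([column, row] in pixels, amid what is visible of it).
- tip_of(camera, thing): "at" ([column, row] in pixels: a listed point, or the origin of a listed thing).
The state is a dict: "t": time; "qpos": joint angles; "qvel": joint speeds; "joint_torque": joint torques, N m; "ee_pos": TCP position; "orientation": TCP orientation; "ft_force": force on the tool from outside, world axes, zero at the start; "moment": the same for the moment, N m; "width": finger opening in mm.
Only numpy, scipy, OpenCV 4.12 (cv2) and the standard library are available. Lean on these libraries where they do the work, as an engineer would, in place of code of your own. Each camera call takes 0.05 s, during which the arm holds its last target. There are 200 camera calls.

## Task

Slide the carriage gently back along its rails, away from the robot, until it rests against the rear stop. Then lock it there: work the orange clamp lever clockwise in short swings, lifting it to reset after each one, until the clamp is properly tight, but do not force it further. Leave the carriage against its stop and the lever let down into its teeth, and do not disturb the bottle, the jar and the screwdriver.

Things in the scene. Friction and masses are not known exactly. Their poses are not given: they have to be found in the camera images.
- station: Fixed black rail base, 290 x 250 x 12 mm, on the bench; place and yaw differ each time. Origin: centre of its underside. Its x axis points from the robot's side to the rear stop (aluminium bar with a steel buffer at x = +116 to +142 mm), y to the left. Two steel rails run along x.
- carriage: Aluminium carriage, plate 140 x 100 x 12 mm, top 40 mm above the bench; black stage on it, top 77 mm. 0.9 kg. Slides only along the base's x, at most 55 mm, 2.5 N drag, stays where left. Origin: centre of the plate's underside, at base y = +45; against the stop base x = +43 mm. A steel wing on its right (-y) side runs under the strap.
- knob (a point): Black upright push knob on the carriage's front end, 19 mm diameter, from 40 to 81 mm above the bench; this point is on its axis, 66 mm above the bench, free all round for fingers. Axes as the carriage's.
- clamp: Fixed grey clamp housing at base x = +20, y = -75 mm, same yaw as the base. Origin: on the vertical clamp screw's axis, 12 mm above the bench. Its open front faces the robot (-x). Two yellow cheeks at the opening (top 90 mm above the bench, out to 48 mm from the screw) stop the lever at about 48 degrees either side of straight front, so it cannot go round.
- lever: Orange indexing lever on the clamp screw. Origin on the screw's axis, 12 mm above the bench when down; the arm points along its own -x, so its yaw is the clamp's when straight to the front. Down, 10 hidden teeth (36 degrees apart, 3 degrees of play) turn the screw both ways; lifted 6 to 8 mm (8 is the limit) it swings free. Let down, it drops in, or sits up to 5 mm high until turned a little.
- grip (a point): Middle of the lever's level grip: 88 mm out from the screw's axis, 99 mm above the bench when down. A bar 52 mm long (along the arm), 12 mm wide, 14 mm high, free both sides. Lifting takes about 4 N; while the teeth carry load it jams and would drag the screw back, so ease back first. Held hard, part of the turning is felt as a twist, not as force. Axes: the lever's. The thread holds when let go.
- screw: Vertical steel clamp screw inside the lever's hub; origin as the clamp's. Turning it takes about 0.5 N m (5 to 6 N at the lever's grip while moving, 2 to 4 N left when stopped). It draws up on its seat after a quarter to just over half a turn, different each time; from there the torque rises by about 2 N m per radian. Tight: 11 to 13 N at the grip (1.0 to 1.1 N m). Forced: above 15 N.
- seat: Flat steel seat ring, 33 mm diameter, fixed between the lever's hub and the strap, which the screw draws up against; the force between screw and seat is the clamping load. Origin as the clamp's.
- strap: Dark steel strap under the lever's hub; its pad hangs about 1 mm over the carriage's wing and comes down onto it as the clamp screw is turned clockwise (seen from above). Origin as the clamp's.
- solvent: White solvent bottle, blue cap, 52 mm diameter, 130 mm tall, loose; origin at the centre of its underside. Leave alone.
- flux_jar: Amber jar with black cap, 54 mm diameter, 60 mm tall, loose; origin at the centre of its underside. Leave alone.
- driver: Yellow-handled screwdriver lying on the bench, loose. Leave alone.

How it is judged:
By the outcome, as a careful person would: the job done as asked, in the order asked, and still so for the second after the job is handed in, with the robot touching nothing.
It also fails if it takes over 72 s, if anything falls off the work surface, if the arm or the gripper's body presses on something with over 40 N, if the wrist force passes 120 N, or if a joint passes its speed limit or range.

## Working session

There is one attempt and no reset: what is moved stays moved. The work goes in short steps, Python scripts to look and compute and a tool call to move; the robot and the scene stay as the last step left them, time stands still between calls to the robot, and variables do not carry over. Pictures are saved under pics/ and viewed, about 8 in all and at most 12, crops included, and the job is handed in when it is done.

Besides the shell and the picture viewer there is one more tool, called after ">>>" by a JSON object that holds its "op" and its "data". arm_command: Moves the arm, as the interface text tells. Its arguments: {"type":"object","properties":{"targets":{"type":"array","items":{"type":"array","items":{"type":"number"}}},"gripper":{"type":"number"}},"required":["targets"]}

```bash
mkdir -p pics; cat > h.py <<'E'
import numpy as np, cv2
from workcell import *
from scipy.spatial.transform import Rotation as R
def Rm(o):
    o=np.array(o,float)
    return R.from_rotvec(o).as_matrix() if o.shape==(3,) else o
def ray(cam,px,m=None):
    m=m or camera_model(cam)
    p=cv2.undistortPoints(np.array([[px]],float),np.array(m["mtx"]),np.array(m["dist"]))[0,0]
    d=Rm(m["orientation"])@np.array([p[0],-p[1],-1.]); return np.array(m["position"],float),d/np.linalg.norm(d)
def atz(cam,px,z,m=None):
    o,d=ray(cam,px,m); return o+d*(z-o[2])/d[2]
def tri(rays):
    A=np.zeros((3,3));b=np.zeros(3)
    for o,d in rays:
        P=np.eye(3)-np.outer(d,d);A+=P;b+=P@o
    x=np.linalg.solve(A,b); return x,[float(np.linalg.norm((np.eye(3)-np.outer(d,d))@(x-o))) for o,d in rays]
E
python3 - <<'E'
from h import *
np.set_printoptions(precision=1,suppress=True)
o=get_obs();print(o);print(Rm(o['orientation']))
ims=[]
for c in ["scene","top"]:
    im=get_image(c);cv2.imwrite(f"pics/{c}0.png",im);m=camera_model(c);print(c,m["position"],m["orientation"])
R_={}
for t in ["knob","grip","station","clamp","lever","carriage","solvent","flux_jar","driver"]:
    for c in ["scene","top"]:
        r=tip_of(c,t)
        if r: R_[t,c]=r[0]["at"]; print(t,c,np.array(r[0]["at"]),round(r[0]["conf"],2),[round(x["conf"],2) for x in r[1:3]])
    if (t,"scene") in R_ and (t,"top") in R_: print(t,*tri([ray(c,R_[t,c]) for c in ["scene","top"]]))
print(get_obs()['t'])
E
```

```text
{'t': 0.0, 'qpos': array([-1.3,  0.4,  1.6,  0. ,  1.1, -0. ]), 'qvel': array([ 0., -0.,  0., -0.,  0., -0.]), 'joint_torque': array([ -0. , -54.5, -27.4,   0.1,   0. ,  -0. ]), 'ee_pos': array([ 196.9, -592.6,  238.9]), 'orientation': array([-1.3,  1. , -1. ]), 'ft_force': array([0.1, 0.1, 0.2]), 'moment': array([ 0., -0.,  0.]), 'width': 87.72443220504411}
[[ 0.3 -0.   0.9]
 [-0.9  0.   0.3]
 [-0.  -1.   0. ]]
scene [875.4 375.8 661.7] [0.3 0.8 2.3]
top [ 355.2   10.  1067.4] [ 0.1 -0.1 -1.6]
knob scene [297.3 269. ] 0.86 []
knob top [311.7 212.1] 0.61 []
knob [574.2  23.5  55.4] [3.1102847991621756, 3.1102847991621494]
grip scene [257.2 198.3] 0.91 []
grip top [393.1 223.8] 0.66 [0.43, 0.37]
grip [ 542.4 -116.6  107.4] [0.512713811883842, 0.5127138118838551]
station scene [269.6 284.7] 0.58 []
station top [334.9 199.7] 0.88 []
station [608.9 -19.   -1.7] [4.774847760589665, 4.774847760589529]
clamp scene [236.5 262.6] 0.75 []
clamp top [369.2 190.7] 0.61 []
clamp [625.2 -87.1  14.2] [0.6009055214744299, 0.6009055214743252]
lever top [374.6 191.3] 0.82 []
carriage scene [269.8 298. ] 0.9 []
carriage top [308.7 186.7] 0.95 []
carriage [633.2  24.6  24.5] [2.590977757708318, 2.59097775770834]
solvent top [485.3 282.2] 0.93 []
flux_jar scene [471.4 347.5] 0.85 []
flux_jar top [148.4 289.1] 0.9 []
flux_jar [447.  321.8   8.1] [3.205600932336681, 3.205600932336594]
driver scene [179.9 203.5] 0.9 []
driver top [491.7 194.3] 0.63 []
driver [ 614.6 -317.4    1.9] [4.207701527863382, 4.207701527863366]
1.0
```

```bash
python3 - <<'E'
import cv2
a=cv2.imread("pics/scene0.png");b=cv2.imread("pics/top0.png")
cv2.imwrite("pics/both0.png",cv2.hconcat([cv2.resize(a[120:420,80:480],(400,300)),b[100:400,140:540]]))
cv2.imwrite("pics/both0b.png",cv2.vconcat([cv2.resize(a[150:350,160:400],(720,600))[:300*2], ]))
cv2.imwrite("pics/top0b.png",cv2.resize(b[130:280,250:450],(800,600),interpolation=cv2.INTER_CUBIC))
E
```

```text
(no output)
```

View pics/both0.png

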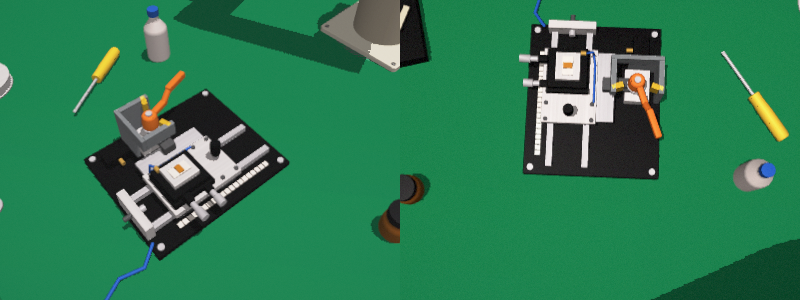

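View pics/top0b.png

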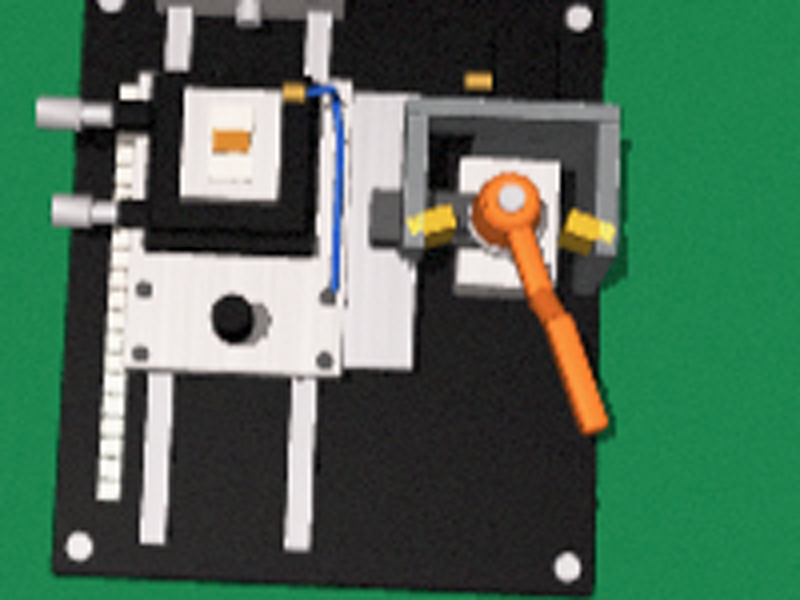

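The views show the lever swung about 25° to the right (-y) side, the yellow cheeks either side of it, the knob free on the carriage's front, and the stop at the rear. Clockwise therefore moves the grip towards +y.

```bash
python3 - <<'E'
from h import *
np.set_printoptions(precision=1,suppress=True)
P={k:atz("top",(250+u/4,130+v/4),z) for k,u,v,z in [("tr",578,17,13),("bl",79,546,13),("br",567,567,13),("knobtop",232,318,81),("hub",512,197,90),("tip",593,428,106)]}
for k,v in P.items(): print(k,v)
y1=P["tr"]-P["br"];y2=P["bl"]-P["br"]
print("yaw",np.degrees([np.arctan2(y1[1],y1[0]),np.arctan2(-y2[0],y2[1])]))
o=get_obs();M=Rm(o['orientation']);print("tool z yaw",np.degrees(np.arctan2(M[1,2],M[0,2])),M.round(3))
c=(P["tr"]+P["bl"])/2;print("centre",c)
print("grip at 99 from top",atz("top",(393.1,223.8),99), "scene",atz("scene",(257.2,198.3),99))
print("knob at 66 top",atz("top",(311.7,212.1),66),"scene",atz("scene",(297.3,269),66))
print("clamp z12",atz("top",(369.2,190.7),12),atz("scene",(236.5,262.6),12),atz("top",(374.6,191.3),12))
E
```

```text
tr [ 735.6 -138.4   13. ]
bl [484.3  99.9  13. ]
br [ 471.7 -123.9   13. ]
knobtop [575.4  27.3  81. ]
hub [625.8 -95.7  90. ]
tip [ 520.2 -125.1  106. ]
yaw [-3.1 -3.2]
tool z yaw 18.377650187967927 [[ 0.3  0.   0.9]
 [-0.9  0.   0.3]
 [-0.  -1.   0. ]]
centre [609.9 -19.3  13. ]
grip at 99 from top [ 544.4 -118.1   99. ] scene [ 537.1 -123.6   99. ]
knob at 66 top [573.9  21.   66. ] scene [577.7  32.3  66. ]
clamp z12 [625.3 -86.9  12. ] [624.7 -89.2  12. ] [624. -97.  12.]
```

>>> {"op": "arm_command", "data": {"targets": [[0, 0, 0, 0.125], [0, 0, 0, 0.125], [0, 0, 0, 0.125], [-35.5, 0, 16.6, 0], [-35.5, 0, 16.6, 0], [-35.5, 0, 16.6, 0], [-35.5, 0, 16.6, 0], [-35.5, 0, 16.6, 0], [-35.5, 0, 16.6, 0], [-35.5, 0, 16.6, 0], [-35.5, 0, 16.6, 0], [-35.5, 0, 16.6, 0], [-35.5, 0, 16.6, 0], [-35.5, 0, 16.6, 0], [-35.5, 0, 16.6, 0], [-35.5, 0, 16.6, 0], [-35.5, 0, 16.6, 0], [-35.5, 0, 16.6, 0]], "gripper": 0}}

```text
t: 2.5
ee_pos: [475.3, -72.9, 240.0]
orientation: [-1.183, 1.248, -1.249]
ft_force: [0.1, -0.9, 0.2]
width: 0.3
```

>>> {"op": "arm_command", "data": {"targets": [[-34, 0, 16.6, 0], [-34, 0, 16.6, 0], [-34, 0, 16.6, 0], [0, 25, 0, 0], [0, 25, 0, 0], [0, 25, 0, 0], [0, 15, 0, 0], [0, 0, 0, 0], [0, 0, 0, 0]]}}

```text
t: 3.25
ee_pos: [529.5, 24.3, 149.3]
orientation: [-1.184, 1.25, -1.248]
ft_force: [-0.7, -0.4, 0.3]
width: 0.6
```

```bash
python3 - <<'E'
from h import *
np.set_printoptions(precision=1,suppress=True)
o=get_obs();print(o['ee_pos'],o['ft_force'],o['moment'],Rm(o['orientation'])[:2,2])
m=camera_model("wrist");im=get_image("wrist");cv2.imwrite("pics/w1.png",im);print(m["position"])
for t,z in [("knob",66),("grip",99),("lever",12)]:
    for r in tip_of("wrist",t)[:1]: print(t,r["at"],r["conf"],atz("wrist",r["at"],z,m))
E
```

```text
[529.5  24.3 149.3] [-0.7 -0.4  0.3] [ 0.1 -0.1  0. ] [ 1.  -0.1]
[596.   19.9 294.7]
knob [309.0, 183.3] 0.66 [579.2  28.   66. ]
grip [559.2, 237.0] 0.79 [ 541.3 -123.3   99. ]
lever [462.4, 115.6] 0.62 [622.4 -96.5  12. ]
```

View pics/w1.png

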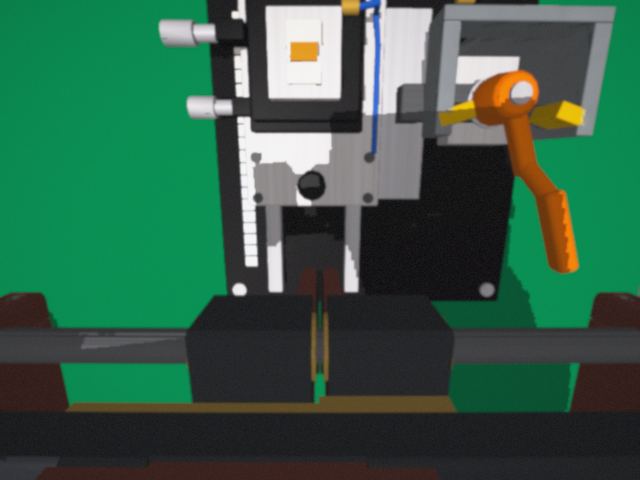

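Wrist view: the knob is at (311,185), straight ahead of the shut fingers at (320,285). The grip is at (558,235), clear of the path.

>>> {"op": "arm_command", "data": {"targets": [[-2.5, 25, 0, 0], [-2.5, 25, 0, 0], [0, 20, 0, 0], [0, 13, 0, 0], [0, 0, 6, 0], [0, 0, 6, 0], [0, 0, 4, 0], [0, 0, 2, 0], [0, 0, 2, 0], [0, 0, 2, 0]]}}

```text
t: 4.28
ee_pos: [552.8, 28.1, 67.5]
orientation: [-1.182, 1.248, -1.25]
ft_force: [-0.8, -0.3, 0.8]
width: 0.4
```

>>> {"op": "arm_command", "data": {"targets": [[0, 0, 2, 0], [0, 0, 2, 0], [0, 0, 2, 0], [0, 0, 2, 0], [0, 0, 2, 0], [0, 0, 2, 0]]}}

```text
t: 4.78
ee_pos: [563.6, 27.4, 66.5]
orientation: [-1.184, 1.25, -1.248]
ft_force: [-2.8, 0.3, 2.2]
width: 0.4
```

>>> {"op": "arm_command", "data": {"targets": [[0, 0, 2, 0], [0, 0, 2, 0], [0, 0, 2, 0], [0, 0, 1.5, 0], [0, 0, 1.5, 0]]}}

```text
t: 5.2
ee_pos: [573.1, 26.9, 66.6]
orientation: [-1.183, 1.249, -1.249]
ft_force: [-2.5, 1.0, 0.3]
width: 0.3
```

```bash
python3 - <<'E'
from h import *
np.set_printoptions(precision=1,suppress=True)
o=get_obs();print(o['ee_pos'],o['ft_force'],o['moment'])
im=get_image("top");cv2.imwrite("pics/t2.png",cv2.resize(im[110:230,270:410],(700,600),interpolation=cv2.INTER_CUBIC))
E
```

```text
[573.1  26.9  66.6] [-2.5  1.   0.3] [0.1 0.4 0. ]
```

View pics/t2.png

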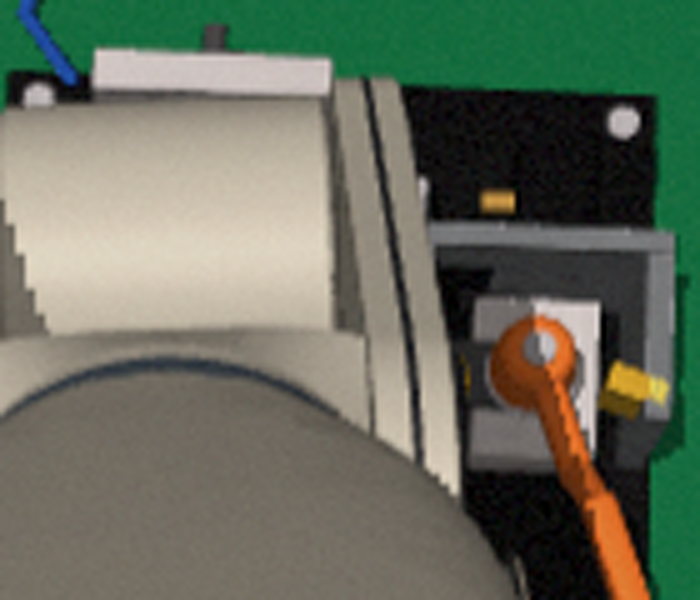

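The arm hides the carriage in the top view, so I'll go on by force in small steps.

>>> {"op": "arm_command", "data": {"targets": [[0, 0, 1, 0], [0, 0, 1, 0], [0, 0, 1, 0], [0, 0, 1, 0]]}}

```text
t: 5.58
ee_pos: [577.0, 26.7, 66.6]
orientation: [-1.183, 1.249, -1.249]
ft_force: [-2.6, 0.2, -0.0]
width: 0.4
```

>>> {"op": "arm_command", "data": {"targets": [[0, 0, 1, 0], [0, 0, 1, 0], [0, 0, 1, 0]]}}

```text
t: 5.83
ee_pos: [580.0, 26.6, 66.6]
orientation: [-1.183, 1.249, -1.249]
ft_force: [-2.6, 0.7, -0.5]
width: 0.7
```

>>> {"op": "arm_command", "data": {"targets": [[0, 0, 1, 0], [0, 0, 1, 0], [0, 0, 1, 0]]}}

```text
t: 6.08
ee_pos: [582.7, 26.4, 66.6]
orientation: [-1.184, 1.25, -1.249]
ft_force: [-5.9, 0.9, 2.9]
width: 0.8
```

>>> {"op": "arm_command", "data": {"targets": [[0, 0, 0.6, 0], [0, 0, 0, 0]]}}

```text
t: 6.25
ee_pos: [582.7, 26.4, 66.6]
orientation: [-1.185, 1.251, -1.248]
ft_force: [-5.8, 1.2, 1.9]
width: 0.3
```

>>> {"op": "arm_command", "data": {"targets": [[0, 0, -3, 0], [0, 0, -8, 0], [0, 0, -9, 0], [0, -30, 0, 0], [0, -35, 0, 0], [0, -30, 0, 0], [37, 0, -3.2, 0], [37, 0, -3.2, 0], [37, 0, -3.2, 0], [37, 0, -3.2, 0], [0, 0, 0, -0.114], [0, 0, 0, -0.114], [0, 0, 0, -0.113], [0, 0, 0, 0]], "gripper": 50}}

```text
t: 7.42
ee_pos: [542.4, -119.9, 161.8]
orientation: [-1.332, 0.992, -0.993]
ft_force: [-0.7, -0.4, -0.5]
width: 44.1
```

```bash
python3 - <<'E'
from h import *
np.set_printoptions(precision=2,suppress=True)
o=get_obs();print(o['ee_pos'],o['ft_force'],o['moment'],Rm(o['orientation'])[:2,2],o['width'])
m=camera_model("wrist");im=get_image("wrist");cv2.imwrite("pics/w3.png",im)
for t,z in [("knob",66),("grip",99),("lever",12)]:
    for r in tip_of("wrist",t)[:1]: print(t,np.array(r["at"]),r["conf"],atz("wrist",r["at"],z,m))
t=get_image("top");cv2.imwrite("pics/t3.png",t)
for n,z in [("grip",99),("knob",66),("carriage",28)]:
    for r in tip_of("top",n)[:1]: print("top",n,np.array(r["at"]),r["conf"],atz("top",r["at"],z))
b=t[110:260,260:460]
cv2.imwrite("pics/c3.png",cv2.hconcat([cv2.resize(b,(400,300),interpolation=cv2.INTER_CUBIC),cv2.resize(im,(400,300))]))
E
```

```text
[ 542.37 -119.93  161.8 ] [-0.73 -0.36 -0.51] [ 0.01 -0.   -0.02] [0.96 0.29] 44.0624997926564
knob [137.  106.5] 0.85 [603.24  27.45  66.  ]
grip [322.6 263.5] 0.69 [ 542.   -123.05   99.  ]
lever [320.6 135.2] 0.69 [624.28 -97.38  12.  ]
top knob [309.2 199.7] 0.87 [596.52  25.23  66.  ]
top carriage [308.1 174.5] 0.77 [653.87  27.36  28.  ]
```

View pics/c3.png

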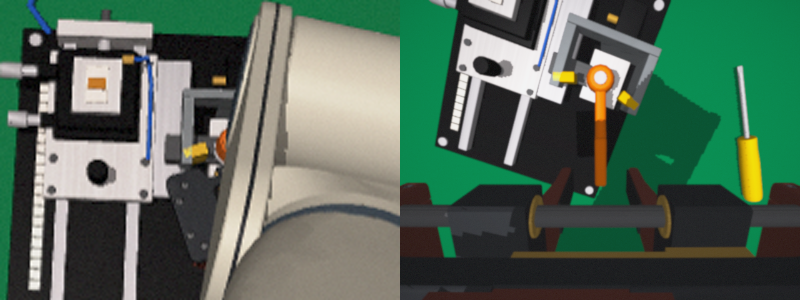

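The crop shows the carriage up against the stop's buffer and the lever centred and aligned between the open fingers (column ~322 at the full-size grip). Next: descend and close.

>>> {"op": "arm_command", "data": {"targets": [[0, 20, 0, 0], [0, 20, 0, 0], [0, 16, 0, 0], [0, 8, 0, 0], [0, 0, 0, 0]]}}

```text
t: 8.23
ee_pos: [541.7, -119.3, 96.0]
orientation: [-1.333, 0.998, -0.993]
ft_force: [0.3, -0.1, 0.2]
width: 43.7
```

>>> {"op": "arm_command", "data": {"targets": [[0, 0, 0, 0], [0, 0, 0, 0], [0, 0, 0, 0], [0, 0, 0, 0], [0, 0, 0, 0], [0, 0, 0, 0]], "gripper": 0}}

```text
t: 8.73
ee_pos: [543.2, -119.8, 98.2]
orientation: [-1.331, 0.995, -0.996]
ft_force: [-0.6, -0.0, 1.4]
width: 11.9
```

```bash
cat > s.py <<'E'
from h import *
np.set_printoptions(precision=2,suppress=True)
S=np.array([625.8,-95.5])
def st():
    o=get_obs();p=o['ee_pos'];M=Rm(o['orientation']);d=p[:2]-S;F=o['ft_force']-[-.7,-.4,0]
    a=np.degrees(np.arctan2(-d[1],-d[0]));r=np.hypot(*d);tn=np.array([-d[1],d[0]])/r # ccw tangent
    mz=o['moment'][2];T=r/1000*F[:2]@tn+mz
    print("t%.2f pos"%o['t'],p,"toolyaw %.1f leveryaw %.1f (rel %.1f) r %.1f"%(np.degrees(np.arctan2(M[1,2],M[0,2])),a,a+3.15,r),"w %.1f"%o['width'])
    print("F",o['ft_force'],"M",o['moment'],"Ftan %.1f Frad %.1f Mz %.2f  T=%.2f equivF %.1f"%(F[:2]@tn,F[:2]@d/r,mz,T,T/.088))
if __name__=="__main__": st()
E
python3 s.py
```

```text
t8.73 pos [ 543.17 -119.76   98.2 ] toolyaw 16.4 leveryaw 16.4 (rel 19.5) r 86.1 w 11.9
F [-0.63 -0.05  1.36] M [-0.15  0.03 -0.07] Ftan -0.3 Frad -0.2 Mz -0.07  T=-0.09 equivF -1.1
```

>>> {"op": "arm_command", "data": {"targets": [[-4.4, 0, 0.1, 0.05], [-4.4, 0, 0.1, 0.05], [-4.4, 0, 0.1, 0.05], [-4.4, 0, 0.1, 0.05]]}}

```text
t: 9.07
ee_pos: [540.1, -103.1, 98.3]
orientation: [-1.248, 1.144, -1.148]
ft_force: [0.1, -5.8, 1.1]
width: 12.2
```

```bash
python3 s.py
```

```text
t9.07 pos [ 540.12 -103.12   98.25] toolyaw 4.9 leveryaw 5.1 (rel 8.2) r 86.0 w 12.2
F [ 0.13 -5.82  1.1 ] M [-0.88 -0.04  0.12] Ftan 5.5 Frad -0.3 Mz 0.12  T=0.59 equivF 6.7
```

>>> {"op": "arm_command", "data": {"targets": [[-4.4, 0, 0.1, 0.05], [-4.4, 0, 0.1, 0.05], [-4.4, 0, 0.1, 0.05], [-4.4, 0, 0.1, 0.05], [-4.4, 0, 0.1, 0.05], [-4.4, 0, 0.1, 0.05], [-4.4, 0, 0.1, 0.05], [-4.4, 0, 0.1, 0.05], [-4.4, 0, 0.1, 0.05], [-4.4, 0, 0.1, 0.05], [-4.4, 0, 0.1, 0.05], [-4.4, 0, 0.1, 0.05], [-4.4, 0, 0.1, 0.05], [-4.4, 0, 0.1, 0.05]]}}

```text
t: 10.23
ee_pos: [555.7, -45.5, 98.0]
orientation: [-0.852, 1.644, -1.649]
ft_force: [-0.7, -10.5, 0.1]
width: 11.7
```

```bash
python3 s.py
```

```text
t10.23 pos [555.65 -45.5   98.03] toolyaw -35.3 leveryaw -35.5 (rel -32.3) r 86.1 w 11.7
F [ -0.7  -10.46   0.08] M [-1.75 -0.01 -0.18] Ftan 8.2 Frad -5.8 Mz -0.18  T=0.53 equivF 6.0
```

>>> {"op": "arm_command", "data": {"targets": [[1.3, 0, 0.4, -0.015], [1.3, 0, 0.4, -0.015], [0, 0, 0, 0]]}}

```text
t: 10.48
ee_pos: [554.4, -47.5, 98.0]
orientation: [-0.875, 1.623, -1.625]
ft_force: [-1.2, -3.5, 2.0]
width: 11.6
```

```bash
python3 s.py
```

```text
t10.48 pos [554.4  -47.52  98.05] toolyaw -33.4 leveryaw -33.9 (rel -30.8) r 86.0 w 11.6
F [-1.17 -3.49  1.99] M [-0.86  0.11 -0.35] Ftan 2.8 Frad -1.3 Mz -0.35  T=-0.10 equivF -1.2
```

>>> {"op": "arm_command", "data": {"targets": [[0, -2, 0, 0], [0, -2, 0, 0], [0, -2, 0, 0], [0, -1.2, 0, 0], [0, 0, 0, 0]]}}

```text
t: 10.9
ee_pos: [554.6, -47.3, 104.9]
orientation: [-0.874, 1.624, -1.626]
ft_force: [1.4, -5.7, -3.9]
width: 12.0
```

```bash
python3 s.py
```

```text
t10.90 pos [554.64 -47.34 104.94] toolyaw -33.5 leveryaw -34.1 (rel -30.9) r 85.9 w 12.0
F [ 1.39 -5.74 -3.9 ] M [-0.91 -0.21 -0.3 ] Ftan 3.2 Frad -4.7 Mz -0.30  T=-0.02 equivF -0.2
```

>>> {"op": "arm_command", "data": {"targets": [[9, 0, 0.5, -0.104], [9, 0, 0.5, -0.104], [9, 0, 0.5, -0.104], [9, 0, 0.5, -0.104], [9, 0, 0.5, -0.104], [9, 0, 0.5, -0.104]]}}

```text
t: 11.4
ee_pos: [540.1, -98.7, 104.7]
orientation: [-1.23, 1.176, -1.176]
ft_force: [1.7, -2.6, -3.6]
width: 11.9
```

```bash
python3 s.py
```

```text
t11.40 pos [540.06 -98.65 104.69] toolyaw 2.6 leveryaw 2.1 (rel 5.3) r 85.8 w 11.9
F [ 1.69 -2.63 -3.6 ] M [-0.55 -0.15 -0.25] Ftan 2.3 Frad -2.3 Mz -0.25  T=-0.05 equivF -0.5
```

>>> {"op": "arm_command", "data": {"targets": [[9, 0, 0.5, -0.104], [9, 0, 0.5, -0.104], [9, 0, 0.5, -0.104], [9, 0, 0.5, -0.104], [9, 0, 0.5, -0.104], [9, 0, 0.5, -0.104], [0, 0, 0, 0]]}}

```text
t: 11.98
ee_pos: [558.8, -148.7, 104.4]
orientation: [-1.454, 0.706, -0.704]
ft_force: [-2.5, 0.5, -3.8]
width: 11.8
```

```bash
python3 s.py
```

```text
t11.98 pos [ 558.76 -148.74  104.45] toolyaw 38.3 leveryaw 38.5 (rel 41.6) r 85.6 w 11.8
F [-2.46  0.46 -3.77] M [-0.09  0.24  0.1 ] Ftan -1.8 Frad 0.8 Mz 0.10  T=-0.05 equivF -0.6
```

Lower.

>>> {"op": "arm_command", "data": {"targets": [[0, 2, 0, 0], [0, 2, 0, 0], [0, 1.5, 0, 0], [0, 1, 0, 0], [0, 0, 0, 0]]}}

```text
t: 12.4
ee_pos: [558.2, -148.0, 98.6]
orientation: [-1.453, 0.709, -0.708]
ft_force: [-5.0, -6.1, 2.7]
width: 11.6
```

```bash
python3 s.py
```

```text
t12.40 pos [ 558.17 -148.04   98.59] toolyaw 38.0 leveryaw 37.8 (rel 41.0) r 85.6 w 11.6
F [-4.98 -6.11  2.72] M [-0.94  0.72 -0.04] Ftan 1.9 Frad 6.9 Mz -0.04  T=0.12 equivF 1.4
```

>>> {"op": "arm_command", "data": {"targets": [[-4.4, 0, -0.2, 0.05], [-4.4, 0, -0.1, 0.05], [-4.4, 0, 0, 0.05], [-4.4, 0, 0.1, 0.05], [-4.4, 0, 0.1, 0.05], [-4.4, 0, 0.1, 0.05], [-4.4, 0, 0.1, 0.05], [-4.4, 0, 0.1, 0.05], [-4.4, 0, 0.1, 0.05], [-4.4, 0, 0.1, 0.05]]}}

```text
t: 13.23
ee_pos: [541.1, -108.8, 98.6]
orientation: [-1.281, 1.088, -1.092]
ft_force: [0.3, -8.1, -3.5]
width: 11.7
```

```bash
python3 s.py
```

```text
t13.23 pos [ 541.1  -108.77   98.61] toolyaw 9.2 leveryaw 8.9 (rel 12.1) r 85.7 w 11.7
F [ 0.34 -8.15 -3.5 ] M [-1.34  0.   -0.09] Ftan 7.8 Frad 0.2 Mz -0.09  T=0.58 equivF 6.6
```

>>> {"op": "arm_command", "data": {"targets": [[-4.4, 0, 0.1, 0.05], [-4.4, 0, 0.1, 0.05], [-4.4, 0, 0.1, 0.05]]}}

```text
t: 13.48
ee_pos: [540.0, -95.7, 98.6]
orientation: [-1.214, 1.199, -1.203]
ft_force: [0.8, -8.2, -4.4]
width: 11.5
```

```bash
python3 s.py
```

```text
t13.48 pos [540.02 -95.72  98.6 ] toolyaw 0.6 leveryaw 0.1 (rel 3.3) r 85.8 w 11.5
F [ 0.76 -8.2  -4.36] M [-1.57 -0.08 -0.17] Ftan 7.8 Frad -1.4 Mz -0.17  T=0.50 equivF 5.7
```

>>> {"op": "arm_command", "data": {"targets": [[-4.4, 0.4, 0.1, 0.05], [-4.4, 0.3, 0.1, 0.05], [-4.4, 0, 0.1, 0.05]]}}

```text
t: 13.73
ee_pos: [540.8, -82.7, 98.3]
orientation: [-1.14, 1.309, -1.313]
ft_force: [-1.3, -10.1, 1.4]
width: 11.7
```

```bash
python3 s.py
```

```text
t13.73 pos [540.78 -82.7   98.27] toolyaw -8.0 leveryaw -8.6 (rel -5.4) r 86.0 w 11.7
F [ -1.28 -10.06   1.43] M [-1.6   0.08 -0.3 ] Ftan 9.6 Frad -0.9 Mz -0.30  T=0.53 equivF 6.0
```

>>> {"op": "arm_command", "data": {"targets": [[-4.4, 0, 0.1, 0.05], [-4.4, 0, 0.1, 0.05], [-4.4, 0, 0.1, 0.05]]}}

```text
t: 13.98
ee_pos: [543.7, -70.0, 98.2]
orientation: [-1.057, 1.416, -1.422]
ft_force: [-1.0, -11.3, -0.8]
width: 11.9
```

```bash
python3 s.py
```

```text
t13.98 pos [543.71 -69.96  98.25] toolyaw -16.6 leveryaw -17.3 (rel -14.1) r 86.0 w 11.9
F [ -0.97 -11.32  -0.8 ] M [-1.83  0.07 -0.28] Ftan 10.5 Frad -3.0 Mz -0.28  T=0.62 equivF 7.1
```

>>> {"op": "arm_command", "data": {"targets": [[-4.4, 0, 0.1, 0.056], [-4.4, 0, 0.1, 0.056]]}}

```text
t: 14.15
ee_pos: [546.8, -61.6, 98.2]
orientation: [-0.991, 1.495, -1.501]
ft_force: [1.0, -9.9, -2.1]
width: 11.7
```

```bash
python3 s.py
```

```text
t14.15 pos [546.75 -61.57  98.22] toolyaw -23.0 leveryaw -23.2 (rel -20.1) r 86.0 w 11.7
F [ 1.   -9.87 -2.13] M [-1.57 -0.12 -0.13] Ftan 8.0 Frad -5.3 Mz -0.13  T=0.56 equivF 6.4
```

>>> {"op": "arm_command", "data": {"targets": [[-4.4, 0, 0.1, 0.05], [-4.4, 0, 0.1, 0.05]]}}

```text
t: 14.32
ee_pos: [550.6, -53.7, 98.2]
orientation: [-0.928, 1.565, -1.57]
ft_force: [1.6, -11.4, -1.5]
width: 12.1
```

```bash
python3 s.py
```

```text
t14.32 pos [550.61 -53.68  98.19] toolyaw -28.7 leveryaw -29.1 (rel -25.9) r 86.0 w 12.1
F [  1.6  -11.41  -1.49] M [-1.86 -0.12 -0.16] Ftan 8.5 Frad -7.4 Mz -0.16  T=0.57 equivF 6.5
```

>>> {"op": "arm_command", "data": {"targets": [[-4.4, 0, 0.4, 0.05], [-4.4, 0, 0.4, 0.05]]}}

```text
t: 14.48
ee_pos: [555.2, -46.4, 98.1]
orientation: [-0.862, 1.634, -1.639]
ft_force: [-1.4, -9.4, -0.1]
width: 11.7
```

```bash
python3 s.py
```

```text
t14.48 pos [555.16 -46.41  98.09] toolyaw -34.4 leveryaw -34.8 (rel -31.6) r 86.0 w 11.7
F [-1.43 -9.37 -0.07] M [-1.69  0.29 -0.19] Ftan 7.8 Frad -4.5 Mz -0.19  T=0.48 equivF 5.5
```

>>> {"op": "arm_command", "data": {"targets": [[1.3, 0, 0.2, -0.015], [1.3, 0, 0.2, -0.015], [0, 0, 0, 0]]}}

```text
t: 14.73
ee_pos: [553.9, -48.3, 98.1]
orientation: [-0.883, 1.613, -1.615]
ft_force: [-1.6, -5.7, 0.9]
width: 11.8
```

```bash
python3 s.py
```

```text
t14.73 pos [553.89 -48.34  98.14] toolyaw -32.6 leveryaw -33.3 (rel -30.1) r 86.0 w 11.8
F [-1.64 -5.72  0.92] M [-0.91  0.05 -0.33] Ftan 5.0 Frad -2.1 Mz -0.33  T=0.09 equivF 1.1
```

>>> {"op": "arm_command", "data": {"targets": [[0.9, 0, 0, -0.006], [0, -2, 0, 0], [0, -2, 0, 0], [0, -2, 0, 0], [0, -1.2, 0, 0], [0, 0, 0, 0]]}}

```text
t: 15.23
ee_pos: [553.6, -49.0, 105.1]
orientation: [-0.887, 1.609, -1.611]
ft_force: [2.0, -4.7, -4.4]
width: 11.9
```

```bash
python3 s.py
```

```text
t15.23 pos [553.62 -48.97 105.13] toolyaw -32.3 leveryaw -32.8 (rel -29.7) r 85.9 w 11.9
F [ 1.96 -4.72 -4.4 ] M [-0.85 -0.19 -0.31] Ftan 2.2 Frad -4.6 Mz -0.31  T=-0.12 equivF -1.4
```

>>> {"op": "arm_command", "data": {"targets": [[9, 0, 0.5, -0.104], [9, 0, 0.5, -0.104], [9, 0, 0.5, -0.104], [9, 0, 0.5, -0.104], [9, 0, 0.5, -0.104], [9, 0, 0.5, -0.104], [9, 0, 0.5, -0.104], [9, 0, 0.5, -0.104], [9, 0, 0.5, -0.104], [9, 0, 0.4, -0.104], [9, 0, 0.4, -0.104], [8, 0, 0.4, -0.093], [0, 0, 0, 0]]}}

```text
t: 16.32
ee_pos: [559.2, -149.5, 104.6]
orientation: [-1.456, 0.698, -0.697]
ft_force: [-1.9, 0.7, -3.7]
width: 11.7
```

```bash
python3 s.py
```

```text
t16.32 pos [ 559.19 -149.47  104.57] toolyaw 38.8 leveryaw 39.0 (rel 42.2) r 85.7 w 11.7
F [-1.92  0.73 -3.7 ] M [0.   0.21 0.06] Ftan -1.6 Frad 0.2 Mz 0.06  T=-0.08 equivF -0.9
```

>>> {"op": "arm_command", "data": {"targets": [[0, 2, 0, 0], [0, 2, 0, 0], [0, 1.5, 0, 0], [0, 1.2, 0, 0], [0, 0, 0, 0]]}}

```text
t: 16.73
ee_pos: [558.8, -149.2, 98.4]
orientation: [-1.456, 0.699, -0.699]
ft_force: [-3.0, -3.1, 2.7]
width: 11.7
```

>>> {"op": "arm_command", "data": {"targets": [[-4.4, 0, -0.2, 0.05], [-4.4, 0, -0.1, 0.05], [-4.4, 0, 0, 0.05]]}}

```text
t: 16.98
ee_pos: [551.7, -138.9, 98.5]
orientation: [-1.412, 0.814, -0.817]
ft_force: [0.7, -2.5, -1.8]
width: 11.8
```

```bash
python3 s.py
```

```text
t16.98 pos [ 551.66 -138.91   98.47] toolyaw 30.0 leveryaw 30.4 (rel 33.5) r 85.9 w 11.8
F [ 0.74 -2.52 -1.83] M [-0.65 -0.11  0.23] Ftan 2.6 Frad -0.2 Mz 0.23  T=0.45 equivF 5.2
```

>>> {"op": "arm_command", "data": {"targets": [[-4.4, 0.3, 0.1, 0.05], [-4.4, 0, 0.1, 0.05]]}}

```text
t: 17.15
ee_pos: [547.6, -131.2, 98.4]
orientation: [-1.38, 0.89, -0.894]
ft_force: [0.4, -4.6, -0.8]
width: 11.6
```

```bash
python3 s.py
```

```text
t17.15 pos [ 547.64 -131.19   98.4 ] toolyaw 24.3 leveryaw 24.5 (rel 27.7) r 85.9 w 11.6
F [ 0.41 -4.56 -0.77] M [-0.8   0.06  0.23] Ftan 4.2 Frad 0.7 Mz 0.23  T=0.59 equivF 6.7
```

>>> {"op": "arm_command", "data": {"targets": [[-4.4, 0, 0.1, 0.05], [-4.4, 0, 0.1, 0.05], [-4.4, 0, 0.1, 0.05]]}}

```text
t: 17.4
ee_pos: [543.5, -119.2, 98.6]
orientation: [-1.326, 1.003, -1.008]
ft_force: [1.1, -8.0, 0.7]
width: 11.9
```

```bash
python3 s.py
```

```text
t17.40 pos [ 543.53 -119.19   98.56] toolyaw 15.7 leveryaw 16.1 (rel 19.2) r 85.6 w 11.9
F [ 1.05 -7.99  0.67] M [-1.22  0.05  0.22] Ftan 7.8 Frad 0.4 Mz 0.22  T=0.88 equivF 10.0
```

>>> {"op": "arm_command", "data": {"targets": [[-4.4, 0, 0.1, 0.05], [-4.4, 0, 0.1, 0.05]]}}

```text
t: 17.57
ee_pos: [541.8, -110.9, 98.7]
orientation: [-1.286, 1.077, -1.084]
ft_force: [0.1, -9.0, 0.5]
width: 12.0
```

```bash
python3 s.py
```

```text
t17.57 pos [ 541.82 -110.91   98.67] toolyaw 10.0 leveryaw 10.4 (rel 13.5) r 85.4 w 12.0
F [ 0.12 -8.96  0.46] M [-1.63 -0.01  0.19] Ftan 8.6 Frad 0.7 Mz 0.19  T=0.92 equivF 10.5
```

>>> {"op": "arm_command", "data": {"targets": [[-2.2, 0, 0.1, 0.025]]}}

```text
t: 17.65
ee_pos: [541.5, -108.6, 98.7]
orientation: [-1.275, 1.096, -1.102]
ft_force: [-0.5, -10.6, 0.6]
width: 11.8
```

```bash
python3 s.py
```

```text
t17.65 pos [ 541.5  -108.63   98.69] toolyaw 8.5 leveryaw 8.9 (rel 12.0) r 85.3 w 11.8
F [ -0.46 -10.62   0.57] M [-1.73  0.23  0.2 ] Ftan 10.1 Frad 1.3 Mz 0.20  T=1.06 equivF 12.1
```

>>> {"op": "arm_command", "data": {"targets": [[-1.3, 0, 0, 0.015]]}}

```text
t: 17.73
ee_pos: [541.4, -107.5, 98.7]
orientation: [-1.27, 1.106, -1.113]
ft_force: [0.6, -10.6, 0.3]
width: 11.4
```

```bash
python3 s.py
```

```text
t17.73 pos [ 541.36 -107.51   98.71] toolyaw 7.7 leveryaw 8.1 (rel 11.2) r 85.3 w 11.4
F [  0.62 -10.55   0.34] M [-1.8   0.18  0.21] Ftan 10.2 Frad 0.1 Mz 0.21  T=1.08 equivF 12.3
```

>>> {"op": "arm_command", "data": {"targets": [[1.3, 0, 0, -0.015], [1.2, 0, 0, -0.014], [0, 0, 0, 0]]}}

```text
t: 17.98
ee_pos: [541.6, -109.8, 98.7]
orientation: [-1.282, 1.084, -1.089]
ft_force: [0.0, -6.1, 1.7]
width: 11.5
```

```bash
python3 s.py
```

```text
t17.98 pos [ 541.64 -109.8    98.66] toolyaw 9.4 leveryaw 9.6 (rel 12.8) r 85.4 w 11.5
F [ 0.02 -6.09  1.67] M [-0.98  0.06 -0.07] Ftan 5.7 Frad 0.2 Mz -0.07  T=0.42 equivF 4.8
```

>>> {"op": "arm_command", "data": {"targets": [[0, 0, 0, 0], [0, 0, 0, 0], [0, 0, 0, 0], [0, 0, 0, 0], [0, -25, 0, 0], [0, -30, 0, 0], [0, -30, 0, 0], [0, -20, -20, 0], [0, 0, -30, 0], [0, 0, -35, 0], [0, 0, -35, 0], [0, 0, 0, 0]], "gripper": 50}}

```text
t: 18.98
ee_pos: [415.3, -127.7, 201.9]
orientation: [-1.285, 1.093, -1.083]
ft_force: [-0.2, 0.5, 0.1]
width: 43.7
```

```bash
python3 - <<'E'
from s import *
st()
t=get_image("top");s=get_image("scene");w=get_image("wrist")
for n,z in [("grip",99),("knob",66),("carriage",28)]:
    for c in ["top","scene","wrist"]:
        for r in tip_of(c,n)[:1]: print(c,n,np.array(r["at"]),r["conf"],atz(c,r["at"],z))
rs=[ray(c,tip_of(c,"grip")[0]["at"]) for c in ["top","scene","wrist"] if tip_of(c,"grip")]
if len(rs)>1: print("grip tri",*tri(rs))
a=cv2.resize(t[110:260,260:460],(400,300),interpolation=cv2.INTER_CUBIC);b=cv2.resize(s[150:350,130:397],(400,300),interpolation=cv2.INTER_CUBIC)
d=cv2.resize(w,(400,300));e=cv2.resize(s,(400,300))
cv2.imwrite("pics/f.png",cv2.vconcat([cv2.hconcat([a,b]),cv2.hconcat([d,e])]))
E
```

```text
t18.98 pos [ 415.34 -127.7   201.92] toolyaw 9.4 leveryaw 8.7 (rel 11.8) r 212.9 w 43.7
F [-0.25  0.52  0.06] M [ 0.06  0.06 -0.03] Ftan -0.8 Frad -0.6 Mz -0.03  T=-0.21 equivF -2.3
top grip [390.5 223.4] 0.91 [ 545.13 -113.66   99.  ]
scene grip [260.7 198.7] 0.75 [ 532.96 -118.2    99.  ]
wrist grip [333.1  76.4] 0.67 [ 544.22 -118.81   99.  ]
top knob [309.9 199.9] 0.64 [596.14  23.99  66.  ]
scene knob [288.3 274.4] 0.96 [596.66  30.32  66.  ]
top carriage [309.7 173.5] 0.63 [655.76  24.36  28.  ]
scene carriage [261.9 302.9] 0.8 [652.43  22.84  28.  ]
grip tri [ 540.7  -114.39  106.85] [3.351111166631606, 4.23278400502194, 4.503199422023377]
```

View pics/f.png

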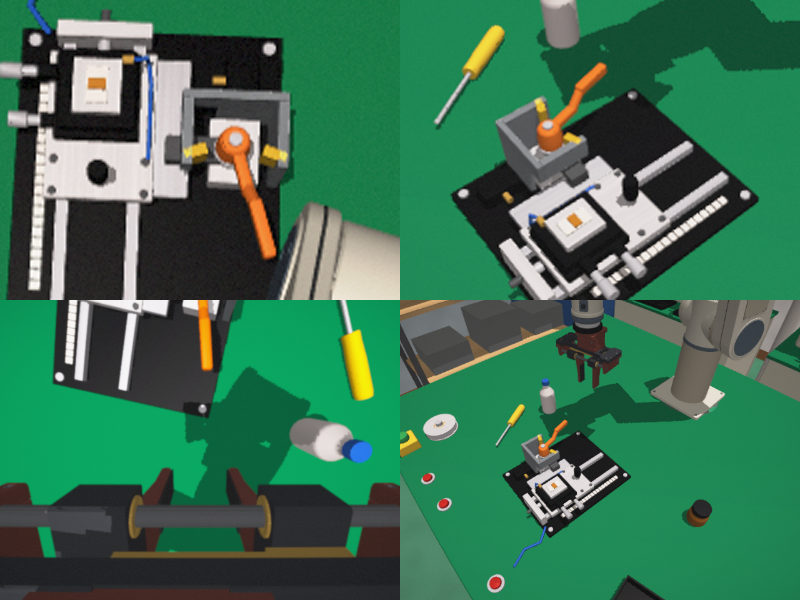

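The final views show the carriage on the stop, the lever down and well clear, and the bottle, jar and screwdriver undisturbed. In the picture the lever sits a few degrees back from where the gripper last pushed it, so I'll check the tightness with a light one-finger push. That reads pure force, with no twist.

>>> {"op": "arm_command", "data": {"targets": [[0, 0, 35, 0], [0, 0, 35, 0], [0, 0, 30, 0], [0, 20, 20, 0], [0, 30, 0, 0], [0, 30, 0, 0], [0, 24, 0, 0], [0, 0, 0, 0]]}}

```text
t: 20.55
ee_pos: [537.2, -108.2, 94.5]
orientation: [-1.287, 1.093, -1.081]
ft_force: [-1.2, -0.1, -0.1]
width: 44.2
```

>>> {"op": "arm_command", "data": {"targets": [[-5, 0, 0, 0], [-4, 0, 0, 0], [-2, 0, 0, 0], [-1, 0, 0, 0], [0, 0, 0, 0]]}}

```text
t: 20.97
ee_pos: [539.1, -97.2, 100.3]
orientation: [-1.282, 1.084, -1.088]
ft_force: [-0.2, -2.7, 1.0]
width: 43.7
```

```bash
python3 s.py
```

```text
t20.97 pos [539.06 -97.21 100.3 ] toolyaw 9.5 leveryaw 1.1 (rel 4.3) r 86.8 w 43.7
F [-0.18 -2.66  1.  ] M [-0.38  0.09 -0.  ] Ftan 2.3 Frad -0.5 Mz -0.00  T=0.19 equivF 2.2
```

>>> {"op": "arm_command", "data": {"targets": [[-1, 0, 0, 0]]}}

```text
t: 21.05
ee_pos: [539.0, -96.6, 100.1]
orientation: [-1.282, 1.085, -1.089]
ft_force: [-0.4, -2.9, 2.3]
width: 44.1
```

>>> {"op": "arm_command", "data": {"targets": [[-1, 0, 0, 0]]}}

```text
t: 21.13
ee_pos: [538.8, -95.7, 99.8]
orientation: [-1.282, 1.085, -1.089]
ft_force: [0.3, -4.8, 2.9]
width: 43.9
```

>>> {"op": "arm_command", "data": {"targets": [[-1, 0, 0, 0]]}}

```text
t: 21.22
ee_pos: [538.6, -94.8, 99.7]
orientation: [-1.282, 1.085, -1.089]
ft_force: [0.5, -6.4, 3.8]
width: 44.1
```

```bash
python3 s.py
```

```text
t21.22 pos [538.58 -94.81  99.65] toolyaw 9.5 leveryaw -0.5 (rel 2.7) r 87.2 w 44.1
F [ 0.49 -6.44  3.83] M [-1.12  0.06  0.03] Ftan 6.0 Frad -1.2 Mz 0.03  T=0.55 equivF 6.3
```

>>> {"op": "arm_command", "data": {"targets": [[-1, 0, 0, 0]]}}

```text
t: 21.3
ee_pos: [538.5, -94.1, 99.6]
orientation: [-1.283, 1.085, -1.089]
ft_force: [-0.3, -8.7, 5.4]
width: 44.0
```

>>> {"op": "arm_command", "data": {"targets": [[-1, 0, 0, 0]]}}

```text
t: 21.38
ee_pos: [538.4, -93.4, 99.6]
orientation: [-1.283, 1.084, -1.089]
ft_force: [-0.6, -10.8, 4.3]
width: 43.8
```

>>> {"op": "arm_command", "data": {"targets": [[-0.5, 0, 0, 0]]}}

```text
t: 21.47
ee_pos: [538.3, -93.1, 99.7]
orientation: [-1.283, 1.084, -1.089]
ft_force: [-0.3, -11.1, 4.4]
width: 44.3
```

```bash
python3 s.py
```

```text
t21.47 pos [538.32 -93.14  99.66] toolyaw 9.5 leveryaw -1.5 (rel 1.6) r 87.5 w 44.3
F [ -0.35 -11.06   4.36] M [-2.02  0.11 -0.1 ] Ftan 10.6 Frad -0.6 Mz -0.10  T=0.83 equivF 9.4
```

>>> {"op": "arm_command", "data": {"targets": [[-0.5, 0, 0, 0]]}}

```text
t: 21.55
ee_pos: [538.3, -92.9, 99.7]
orientation: [-1.283, 1.084, -1.09]
ft_force: [-1.2, -12.6, 3.3]
width: 44.1
```

>>> {"op": "arm_command", "data": {"targets": [[0, 0, 0, 0]]}}

```text
t: 21.63
ee_pos: [538.3, -92.9, 99.7]
orientation: [-1.283, 1.084, -1.09]
ft_force: [-0.7, -11.7, 4.8]
width: 44.3
```

```bash
python3 s.py
```

```text
t21.63 pos [538.27 -92.85  99.65] toolyaw 9.5 leveryaw -1.7 (rel 1.4) r 87.6 w 44.3
F [ -0.66 -11.66   4.79] M [-2.06  0.1  -0.12] Ftan 11.3 Frad -0.4 Mz -0.12  T=0.87 equivF 9.9
```

It holds about 11.5–12 N at the grip without yielding, so it is tight. Now back off and leave.

>>> {"op": "arm_command", "data": {"targets": [[2, 0, 0, 0], [5, 0, 0, 0], [8, 0, 0, 0], [0, -25, 0, 0], [0, -30, 0, 0], [0, -30, 0, 0], [0, -15, -20, 0], [0, 0, -35, 0], [0, 0, -35, 0], [0, 0, -30, 0], [0, 0, 0, 0]]}}

```text
t: 22.55
ee_pos: [415.5, -125.2, 198.0]
orientation: [-1.284, 1.093, -1.084]
ft_force: [-0.2, 0.0, -0.5]
width: 43.9
```

```bash
python3 - <<'E'
from s import *
st()
t=get_image("top");s=get_image("scene")
for c,n,z in [("top","carriage",28),("top","knob",66),("top","grip",99)]:
    for r in tip_of(c,n)[:1]: print(c,n,np.array(r["at"]),r["conf"],atz(c,r["at"],z))
a=cv2.resize(t[110:260,260:460],(400,300),interpolation=cv2.INTER_CUBIC);b=cv2.resize(s[150:350,130:397],(400,300),interpolation=cv2.INTER_CUBIC)
cv2.imwrite("pics/g.png",cv2.hconcat([a,b]))
E
```

```text
t22.55 pos [ 415.55 -125.18  198.03] toolyaw 9.4 leveryaw 8.0 (rel 11.2) r 212.3 w 43.9
F [-0.16  0.03 -0.54] M [0.02 0.04 0.01] Ftan -0.4 Frad -0.6 Mz 0.01  T=-0.07 equivF -0.8
top carriage [306.8 176.8] 0.94 [649.48  29.82  28.  ]
top knob [309.  196.3] 0.72 [602.74  25.52  66.  ]
top grip [390.6 225.4] 0.91 [ 541.65 -113.72   99.  ]
```

View pics/g.png

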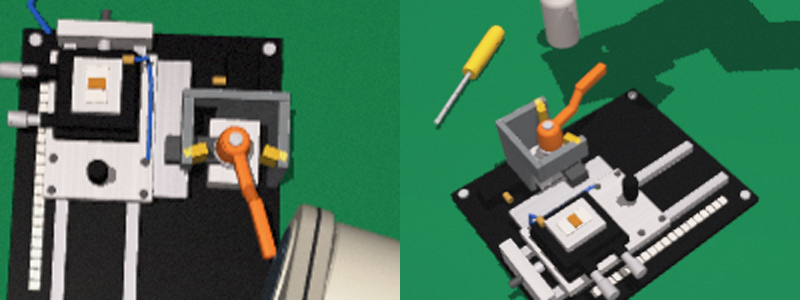

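The view is unchanged: the carriage is on its stop and the lever is down at (236,138)–(268,255) in the left crop. Handing in.

```bash
python3 -c "
from workcell import *
print(close_job(), get_obs()['t'])"
```

```text
the job is handed in; nothing more can be done
the job is handed in; nothing more can be done
```

The carriage is back against the rear stop and the clamp is tight. I handed the job in shortly after the last reading, at t = 22.55 s. No verdict came back.

**Carriage:** I pushed it by the knob with shut fingers. The force was about 2.5 N while sliding and 5.9 N when it met the stop. Afterwards the pictures put the carriage origin within about 8 mm of its at-stop position, which is only as good as the network's scatter. The arm hid the carriage during the push, so the stop itself was found by force.

**Clamp:** I worked the lever clockwise in three swings, easing back and lifting it for the two resets. The torque was about 0.55 N m while running free. It rose to about 1.08 N m (about 12 N at the grip) at the end of the third swing, and I stopped there.

**Last checks:**
- **Tightness:** a one-finger push held 11–12 N without the lever yielding.
- **Final pictures:** the lever is down and clear of the gripper, and the carriage has not moved. The driver and the visible part of the bottle look unmoved; the jar was last seen in place just before the tightness push.

**Checks that disagreed:**
- **Lever angle:** after release, the picture shows the lever about 3° further back than the gripper's last position. That is roughly the teeth's play plus give in the arm, and the push test argues against the screw having loosened.
- **Grip height:** three camera views put the grip at 107 mm instead of 99 mm, with 3–5 mm of scatter. The two-view reading with the lever down at the start was also 107 mm, so I took this as network error.

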